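# Find the heavy side of the microtome's handwheel and hold it down

### The arm

A 7-joint arm with a two-finger parallel gripper is mounted at the origin on the work surface. World frame = base frame: x ahead of the robot, y to its left, z up, the work surface at z = 0. Lengths are in m, angles in rad, forces in N, time in s.
With the tool pointing down it reaches from about 0.425 to 0.95 m from the base axis. Payload 16.7 kg.
Tool frame: the origin (TCP) lies at the very end of the fingers, on their centre line; the grasp point (between the pads) lies 19 mm behind it (bot.tcp_to_grasp is the distance from the TCP to the grasp point, in m); z points along the fingers, y is the direction in which the jaws open and shut (so a half turn about z gives the same grasp; the last joint's range is limited). The gripper opens to 94 mm and grips with 3 to 60 N. Pads are 16 mm wide; open, the fingers measure 119 mm over their backs; the gripper's body (75 mm by 177 mm) begins 78 mm behind the grasp point.
Start: joints at [-1.308, 0.426, 0.074, 1.606, -0.034, 1.111, -0.067], TCP at [0.27, 0.619, 0.205] pointing down, gripper open.
Joint ranges: [-2.85, 2.85], [-0.5, 2.14], [-1.23, 1.37], [0.21, 2.46], [-1.02, 4.16], [0.16, 2.05], [-2.73, 2.73]. Speed limits (rad/s): [1.89, 1.89, 2.39, 2.39, 3.01, 3.01, 3.01].

### API

Orientations are given as a unit quaternion [w, x, y, z].
In Python, from plant import bot, eyes, job gives the robot as it stands. The module is installed in compiled form; this text tells all that it offers.
- The arm moves only by the tool play_rows, never from a script. Its argument "deltas" is a list of rows, each a list of 7 numbers: the shift along the tool's x, y, z in mm, then the turn, a rotation vector about the tool's x, y, z in degrees, then the closure, from -1 (fully open) to 1 (shut). A call has 1 to 10 rows; each row is the pose to reach, as a shift and turn from the pose commanded when the call began, along the tool's axes at that moment; what a row does not reach only later rows make up. A row lasts 1/8 s, in which the tool goes at most 62.5 mm and 10.7 degrees, less where a joint would pass 70% of its speed; a pose out of reach is approached as far as the arm can. A call with a gripper value outside its range is refused whole. The fingers move at their own pace and stop on an object; "newtons" is the grip in N (left out, the last holds). Time passes only in rows, so rows that repeat a pose let the fingers close. It gives the time, the measured TCP pose, the force and the opening at its end, in the units of the state.
- bot.get_state(): the state, without advancing time (a new reading comes with each control period).
- eyes.camera(name): name is "scene" or "top"; returns (picture, depth): 384x512x3 uint8, red, green, blue; 384x512 float32, m along the optical axis (not along the pixel's ray), 0 where there is no reading.
- eyes.calibration(name): a dict with "fx", "fy", "cx", "cy" (pixels), "dist" ([k1, k2, p1, p2, k3] as OpenCV has them; the pictures are not rectified), "pose" (4x4, takes a point from camera to world coordinates). Camera axes: x right, y down, z forward; pixel columns grow to the right and rows downward; lengths in m; the calibration is good to about 2 mm. A picture is of the moment at which its call begins. calibration takes no time and is no camera call.
- job.finish_job(): hands the job in, once; it reports no verdict.
Trained networks look in the newest picture that a camera, given by its name, has taken for a name from the list of things; names that differ only in an ending like _2 or _b are one class to them, and where a whole thing is asked for, a point or a joint stands for the part that bears it (a point fixed in the world has none). Each returns a list of dicts, best first, with "p" (0 to 1); they miss things now and then, are a little off and sometimes report something else, mostly with a low value. They report only what shows in the picture. A call takes as long as a camera call.
- eyes.boxes_of(camera, label): "point" ([row, column] in pixels, amid what is visible of it).
- eyes.tip_of(camera, label): "point" ([row, column] in pixels: a listed point, or the origin of a listed thing).
The state is a dict: "time_s": time; "qpos": joint angles; "joint_vel": joint speeds; "effort": joint torques, N m; "eef_pos": TCP position; "orientation": TCP orientation; "wrist_force": force on the tool from outside, world axes, zero at the start; "ft_torque": the same for the moment, N m; "grip_width": finger opening in m.
Only numpy, scipy, OpenCV 4.12 (cv2) and the standard library are available. Lean on these libraries where they do the work, as an engineer would, in place of code of your own. Each camera call takes 0.05 s, during which the arm holds its last target.

### The job

The counterweight under the cover of the microtome's handwheel has slipped round: take the wheel by its handle, turn it slowly clockwise (as seen from the handle side) through at least one full turn, and feel which side of the wheel is heavy. Then bring the heavy side straight down (15 degrees either way will do) and finish while still gripping the handle and holding the wheel at rest there, so that I can fit a trim screw in the light side at the top. Leave the other things on the bench where they are.

Things in the scene. Friction and masses are not known exactly. Their poses are not given: they have to be found in the camera images.
- microtome: the microtome: light-coloured, heavy, fixed machine 400 x 260 mm, 290 mm high, turned by up to 10 degrees. Origin under its middle, on the bench. Its x points level from its working side (towards the robot) to its back, z up, y along the wheel's level axle from the wheel into the machine. Its drive is unclutched: only the wheel turns, the head stays
- wheel_center (a point): centre of the outer face of the handwheel, on the axle, 145 mm above the bench; axes as the machine's, they do not turn with the wheel; the handle stands out along -y. Wheel: grey disc 176 mm wide, 34 mm thick, twelve small trim holes 30 degrees apart round its face, a light cover plate that hides the counterweight. In front of the face are only the handle and a 9 mm hub cap
- handle_center (a point): centre of the handle's grip: black round bar 25 mm thick, 80 mm long, parallel to the axle and 65 mm from it. The bar spans 6 to 86 mm in front of the wheel's face; this point is 50 mm in front of it, on the bar's centre line. The handle spins freely on its own spindle, so a firm grip does not hinder turning (this point's axes spin too and mean nothing)
- handwheel (a joint): wheel angle, rad: 0 = handle straight above the axle, growing clockwise seen from the handle side; no stops, counts on past a full turn. The handle is 65 mm x (sin, cos) along the machine's (x, z) from the axle. Starts within 0.5 of 0. Steady bearing friction 0.40 N m (6 N at the handle), more than the heavy side's pull: the wheel stays where it is left, never swings by itself
- handle: the handle as a body (origin on its centre line, at the wheel's back). The heavy side pulls with 0.22 to 0.35 N m (3.4 to 5.4 N at the handle) when level with the axle: turning is hardest when it is level and rising, easiest when level and sinking. Feel at 25 mm/s or slower: a brisk stop lets friction mask the pull. The handle is balanced. Where the heavy side lies cannot be seen and always differs
- wash_bottle_center (a point): soft plastic wash bottle, 72 mm wide and 165 mm high without its bent spout, standing; point at its centre 80 mm up. To be left alone
- glass_dish_center (a point): round glass dish, 90 mm wide, 42 mm high; point at its centre, half-way up. To be left alone
- jar_lid_center (a point): white plastic jar lid lying flat, 76 mm wide, 12 mm high; point at its centre. To be left alone
- jar_center (a point): white plastic specimen jar with a black screw lid, 76 mm wide, 92 mm high; point at its centre, half-way up. To be left alone
- forceps_center (a point): steel forceps lying flat, 115 mm long, 12 mm wide, 8 mm high; point at their centre. To be left alone
- slide_box_center (a point): flat box of microscope slides, 85 x 100 x 32 mm; point at its centre. To be left alone
- cassette_center (a point): tissue cassette with a wax block, 40 x 28 mm, 14 mm high, lying flat; point at its centre. To be left alone

How it is judged:
By the outcome, as a careful person would: the job done as asked, in the order asked, and still so for the second after the job is handed in, while the arm keeps its last pose, push and grip.
It also fails if it takes over 72 s, if anything falls off the work surface, if the arm or the gripper's body presses on something with over 40 N, if the wrist force passes 120 N, or if a joint passes its speed limit or range.

## Working session

There is one attempt and no reset: what is moved stays moved. The work goes in short steps, Python scripts to look and compute and a tool call to move; the robot and the scene stay as the last step left them, time stands still between calls to the robot, and variables do not carry over. Pictures are saved under pics/ and viewed, and the job is handed in when it is done.

Besides the shell and the picture viewer there is one more tool, called after "Request:" by a JSON object that holds its "fn" and its "kwargs", one argument or row to a line. play_rows: Moves the arm, as the interface text tells. Its arguments: {"type":"object","properties":{"deltas":{"type":"array"},"newtons":{"type":"number"}},"required":["deltas"]}

```bash
mkdir -p pics
python3 - <<'E'
from plant import bot, eyes, job
import cv2,json
s=bot.get_state(); print(s)
for c in("scene","top"):
    im,d=eyes.camera(c); cv2.imwrite(f"pics/{c}0.png",im[:,:,::-1]); 
    k=eyes.calibration(c); print(c,k)
    for n in("wheel_center","handle_center","microtome"):
        print(n,eyes.tip_of(c,n)[:2])
E
```

```text
{'time_s': 0.0, 'qpos': array([-1.30847973,  0.42672064,  0.0738794 ,  1.60661666, -0.03410712,
        1.11081864, -0.06714291]), 'joint_vel': array([ 0.0001632 ,  0.000753  , -0.00023065, -0.00080017, -0.00127049,
       -0.00225559,  0.00034689]), 'effort': array([-1.77301959e-04, -9.35776520e+01,  3.66693266e+00, -4.54197514e+01,
       -4.86593996e-02,  2.00268900e-02,  1.71864294e-04]), 'eef_pos': array([0.27004896, 0.61813327, 0.2047798 ]), 'orientation': array([-8.34349379e-05,  2.04507209e-01,  9.78864841e-01, -6.46123158e-04]), 'wrist_force': array([-1.03936375,  0.45686446,  0.25112844]), 'ft_torque': array([ 0.01661795, -0.01144046,  0.01790796]), 'grip_width': 0.09422341557812919}
scene {'fx': 371.02203888189604, 'fy': 371.02203888189604, 'cx': 255.19778352403233, 'cy': 190.39423525528503, 'dist': array([0.03035228, 0.        , 0.        , 0.        , 0.        ]), 'pose': array([[ 0.46678807,  0.46884598, -0.74986155,  1.26031545],
       [ 0.88433257, -0.25517405,  0.39095026, -0.43499052],
       [-0.00804975, -0.84561791, -0.53372797,  0.68316943],
       [ 0.        ,  0.        ,  0.        ,  1.        ]])}
wheel_center [{'point': [191.0, 305.1], 'p': 0.98}]
handle_center [{'point': [178.8, 288.9], 'p': 0.59}]
microtome [{'point': [215.0, 353.6], 'p': 0.66}]
top {'fx': 352.16310387724576, 'fy': 352.16310387724576, 'cx': 255.8701169728335, 'cy': 193.27620272689256, 'dist': array([-0.03470285,  0.        ,  0.        ,  0.        ,  0.        ]), 'pose': array([[ 0.02424496, -0.99620799,  0.08355733,  0.43983625],
       [-0.99963394, -0.02516222, -0.0099419 , -0.04168693],
       [ 0.01200669, -0.0832857 , -0.99645338,  0.98491005],
       [ 0.        ,  0.        ,  0.        ,  1.        ]])}
wheel_center [{'point': [162.8, 208.8], 'p': 0.74}, {'point': [245.7, 290.3], 'p': 0.66}]
handle_center [{'point': [159.7, 225.1], 'p': 0.84}]
microtome []
```

View pics/scene0.png

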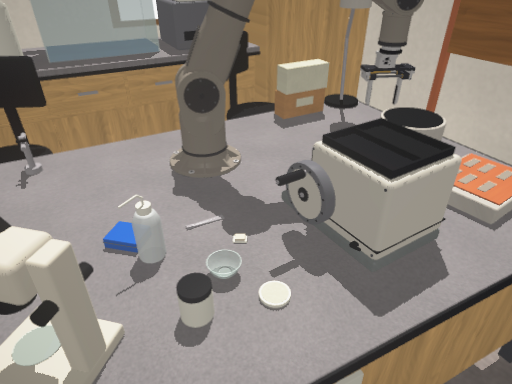

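View pics/top0.png

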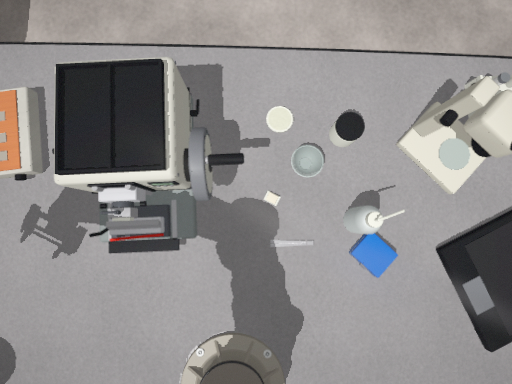

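The scene view shows the wheel (hub ~[191,305]) with its black handle pointing up-left (~[179,289]). In the top view the handle spans (212–243, 159). The arm starts beyond the machine. Next I measure these in 3D.

```bash
cat > h.py <<'E'
from plant import bot, eyes, job
import cv2,numpy as np
def cloud(c,d):
    k=eyes.calibration(c); K=np.array([[k['fx'],0,k['cx']],[0,k['fy'],k['cy']],[0,0,1]])
    v,u=np.mgrid[0:d.shape[0],0:d.shape[1]]
    p=cv2.undistortPoints(np.stack([u.ravel(),v.ravel()],1).astype(np.float64)[:,None],K,k['dist'])[:,0]
    P=np.c_[p,np.ones(len(p))]*d.reshape(-1,1)
    W=P@k['pose'][:3,:3].T+k['pose'][:3,3]
    W[d.ravel()==0]=np.nan
    return W.reshape(*d.shape,3)
def proj(c,X):
    k=eyes.calibration(c); K=np.array([[k['fx'],0,k['cx']],[0,k['fy'],k['cy']],[0,0,1]])
    M=np.linalg.inv(k['pose']); return cv2.projectPoints(np.atleast_2d(X).astype(float),cv2.Rodrigues(M[:3,:3])[0],M[:3,3],K,k['dist'])[0][:,0]
E
python3 - <<'E'
from h import *
for c in("scene","top"):
    im,d=eyes.camera(c); W=cloud(c,d); np.save(c+".npy",W); np.save(c+"_im.npy",im)
    for n in("wheel_center","handle_center"):
        for r in eyes.tip_of(c,n): a,b=map(round,r['point']); print(c,n,r,W[a,b].round(3))
S=np.load("scene.npy");T=np.load("top.npy")
for p in [(185,278),(180,283),(178,290),(176,297),(172,303),(191,305),(200,300),(200,312),(205,320),(180,312),(210,316)]: print("s",p,S[p].round(3))
for p in [(155,230),(159,214),(159,220),(159,230),(159,240),(159,245),(135,205),(190,205),(135,195),(190,195)]: print("t",p,T[p].round(3))
im=np.load("scene_im.npy"); cv2.imwrite("pics/sc1.png",cv2.resize(im[130:250,250:370,::-1],(600,600),interpolation=cv2.INTER_CUBIC))
E
```

```text
scene wheel_center {'point': [190.7, 306.6], 'p': 0.62} [0.593 0.067 0.16 ]
scene handle_center {'point': [176.0, 290.4], 'p': 0.64} [0.588 0.014 0.217]
top wheel_center {'point': [162.1, 210.3], 'p': 0.78} [0.57  0.053 0.22 ]
top handle_center {'point': [158.2, 225.9], 'p': 0.65} [0.58  0.018 0.219]
s (185, 278) [ 0.584 -0.018  0.198]
s (180, 283) [ 0.592 -0.009  0.215]
s (178, 290) [0.589 0.013 0.213]
s (176, 297) [0.59  0.034 0.213]
s (172, 303) [0.584 0.056 0.216]
s (191, 305) [0.591 0.061 0.161]
s (200, 300) [0.568 0.064 0.117]
s (200, 312) [0.613 0.069 0.143]
s (205, 320) [0.647 0.07  0.147]
s (180, 312) [0.608 0.068 0.201]
s (210, 316) [0.635 0.069 0.124]
t (155, 230) [0.587 0.01  0.22 ]
t (159, 214) [0.577 0.044 0.22 ]
t (159, 220) [0.577 0.031 0.223]
t (159, 230) [0.577 0.009 0.224]
t (159, 240) [ 0.578 -0.013  0.222]
t (159, 245) [ 0.619 -0.018 -0.002]
t (135, 205) [0.64  0.072 0.182]
t (190, 205) [0.51  0.065 0.198]
t (135, 195) [0.631 0.089 0.214]
t (190, 195) [0.509 0.087 0.201]
```

View pics/sc1.png

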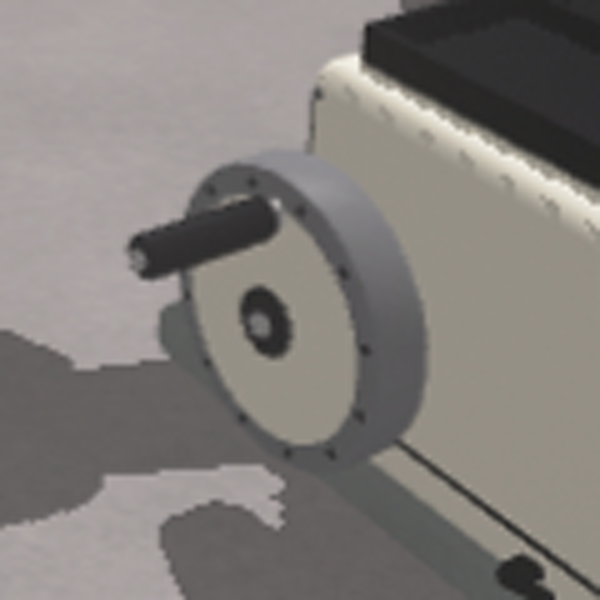

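The crop shows the hub cap at about pixel [195,302] and the handle leaving the face near the top. Next I fit the face plane and the handle's line.

Run:
```python
from h import *
S=np.load("scene.npy");T=np.load("top.npy");im=np.load("scene_im.npy").astype(int)
# machine yaw from side panel plane and wheel face
def plane(P):
    c=np.median(P,0)
    for _ in range(5):
        n=np.linalg.svd(P-P.mean(0),full_matrices=False)[2][2]; r=(P-P.mean(0))@n; P=P[abs(r)<max(2*np.std(r),.001)]
    return P.mean(0),n*np.sign(n[1]),np.std(r),len(P)
m=np.zeros(S.shape[:2],np.uint8); cv2.ellipse(m,(305,196),(13,21),-15,0,360,1,-1)
b=(m>0)&(im.min(2)>110)
P=S[b];P=P[np.isfinite(P).all(1)]; c,n,s,k=plane(P);print("face",c,n,s,k,"yaw",np.degrees(np.arctan2(-n[0],n[1])))
v,u=np.mgrid[0:384,0:512]
b=(v>185)&(v<215)&(u>345)&(u<400); P=S[b];P=P[np.isfinite(P).all(1)];c2,n2,s2,k2=plane(P);print("side",c2,n2,s2,k2,"yaw",np.degrees(np.arctan2(-n2[0],n2[1])))
# handle line from both
ti=np.load("top_im.npy").astype(int)
b=(ti.max(2)<70)&(T[...,2]>.15)&(u>208)&(u<246)&(v>145)&(v<175);P=T[b];print("handle top pts",len(P))
e=np.linalg.svd(P-P.mean(0),full_matrices=False)[2][0];e*=np.sign(e[1]);print(P.mean(0),e,P[:,:].min(0),P.max(0),"yaw",np.degrees(np.arctan2(-e[0],e[1])))
# wheel outer extents (all pts within the wheel slab)
A=np.concatenate([S[130:250,270:350].reshape(-1,3),T[100:230,170:250].reshape(-1,3)]);A=A[np.isfinite(A).all(1)]
# refined: depth box face
for q in [(195,302),(196,303)]: print(S[q])
for yaw in (n2,e):
    ya=np.array([yaw[0],yaw[1],0]);ya/=np.linalg.norm(ya);xa=np.array([ya[1],-ya[0],0]);
    w=(A-c)@ya; B=A[(w>.003)&(w<.03)&(A[:,2]>.03)]
    xx=B@xa; r=[np.percentile(xx,[.5,99.5])]; print("x ext",r,"z max",B[:,2].max(),"xa",xa, "face w/o", c@ya)
```

```text
face [0.58790276 0.06672626 0.13705141] [-6.88459281e-02  9.97627263e-01  2.86018218e-04] 0.0007544563808647414 658 yaw 3.9477040066398743
side [0.73514375 0.13192755 0.19439508] [-0.08418797  0.99644675  0.00250042] 0.0013609443837932862 1176 yaw 4.829346461490347
handle top pts 382
[0.57814682 0.02018244 0.21754937] [-0.10072613  0.98320374 -0.15219939] [ 0.56016335 -0.01922608  0.15144776] [0.59362354 0.06244873 0.22474045] yaw 5.849365697972643
[0.58074095 0.06020039 0.14240318]
[0.58549538 0.06022329 0.14193209]
x ext [array([0.49562285, 0.75937112])] z max 0.2351235172338293 xa [0.99644987 0.08418823 0.        ] face w/o 0.016994877923848278
x ext [array([0.49636282, 0.76248497])] z max 0.2351235172338293 xa [0.99479327 0.10191344 0.        ] face w/o 0.006463636798057169
```

```bash
cat >> h.py <<'E'
from scipy.spatial.transform import Rotation as R
def rot(s): return R.from_quat(np.asarray(s['orientation'])[[1,2,3,0]])
def tgt(yaw): # tool y at azimuth yaw(deg), z down
    a=np.radians(yaw); y=np.array([np.cos(a),np.sin(a),0]); z=np.array([0,0,-1.]); return R.from_matrix(np.c_[np.cross(y,z),y,z])
def rows(p0,R0,L,g):
    for p,yaw in L:
        d=R0.inv().apply(np.array(p)-p0)*1e3; r=(R0.inv()*tgt(yaw)).as_rotvec(degrees=True)
        print([round(float(v),1) for v in [*d,*r,g]],',')
W=np.array([.581,.067,.145]);YAW=4.5
E
python3 - <<'E'
from h import *
T=np.load("top.npy");print("max z in left part",np.nanmax(T[:,50:260,2]))
s=bot.get_state();p0=s['eef_pos'];R0=tgt(66.4)
print(rot(s).as_matrix().round(3))
p0=np.array([.270,.618,.205]);
L=[([.27,.618,.205+min(.22,.055*i)],66.4) for i in (1,2,3,4)]
for i in range(1,7):
    f=i/11; az=np.radians(66.4+(1.3-66.4)*f); r=.675+(.579-.675)*f
    L.append(([r*np.cos(az),r*np.sin(az),.425],66.4+(4.5-66.4)*f))
rows(p0,R0,L,-1)
E
```

```text
max z in left part 0.2914345009112419
[[-0.916  0.4   -0.   ]
 [ 0.4    0.916  0.   ]
 [ 0.     0.    -1.   ]]
[0.0, 0.0, -55.0, 0.0, 0.0, 0.0, -1.0] ,
[0.0, 0.0, -110.0, 0.0, 0.0, 0.0, -1.0] ,
[0.0, 0.0, -165.0, 0.0, 0.0, 0.0, -1.0] ,
[0.0, 0.0, -220.0, 0.0, 0.0, 0.0, -1.0] ,
[-68.7, -11.7, -220.0, 0.0, 0.0, 5.6, -1.0] ,
[-134.9, -30.8, -220.0, 0.0, 0.0, 11.3, -1.0] ,
[-197.8, -56.5, -220.0, 0.0, 0.0, 16.9, -1.0] ,
[-257.0, -88.2, -220.0, 0.0, 0.0, 22.5, -1.0] ,
[-311.8, -125.4, -220.0, 0.0, 0.0, 28.1, -1.0] ,
[-361.6, -167.6, -220.0, 0.0, 0.0, 33.8, -1.0] ,
```

Request:
{"fn": "play_rows", "kwargs": {
  "deltas": [
    [0,0,-55,0,0,0,-1],
    [0,0,-110,0,0,0,-1],
    [0,0,-165,0,0,0,-1],
    [0,0,-220,0,0,0,-1],
    [-60,-12,-220,0,0,5,-1],
    [-120,-28,-220,0,0,10,-1],
    [-180,-50,-220,0,0,15.5,-1],
    [-235,-77,-220,0,0,21,-1],
    [-288,-110,-220,0,0,26,-1],
    [-340,-150,-220,0,0,32,-1]
  ]
}}

```text
time_s: 1.95
eef_pos: [0.5212, 0.3459, 0.4254]
orientation: [0.0, 0.468, 0.884, -0.0]
wrist_force: [1.2, 0.5, 1.3]
grip_width: 0.094
```

Run:
```python
from h import *
s=bot.get_state();print(s['time_s'],s['eef_pos'],s['qpos'].round(2))
y=rot(s).as_matrix()[:,1];yaw=np.degrees(np.arctan2(y[1],y[0]));print(yaw)
# commanded from start
p0=np.array([.270,.618,.205])+tgt(66.4).apply([-.340,-.150,-.220]);print(p0)
G=np.array([.578,.013,.0])
p0=s['eef_pos'];R0=tgt(yaw);L=[]
for i in range(1,9):
    f=min(1,i/7.); q=p0[:2]+(G[:2]-p0[:2])*f; L.append(([*q,.425-.065*f],yaw+(4.5-yaw)*f))
rows(p0,R0,L,-1)
```

```text
1.95 [0.52118421 0.34592458 0.42540379] [-0.95  0.24  0.34  1.42 -0.08  1.5  -0.02]
34.2110560336709
[0.52151097 0.34442692 0.425     ]
[-43.9, -20.0, 9.7, 0.0, 0.0, 4.2, -1.0] ,
[-87.8, -40.1, 19.0, 0.0, 0.0, 8.5, -1.0] ,
[-131.7, -60.1, 28.3, 0.0, 0.0, 12.7, -1.0] ,
[-175.6, -80.1, 37.5, 0.0, 0.0, 17.0, -1.0] ,
[-219.5, -100.1, 46.8, 0.0, 0.0, 21.2, -1.0] ,
[-263.4, -120.2, 56.1, 0.0, 0.0, 25.5, -1.0] ,
[-307.3, -140.2, 65.4, 0.0, 0.0, 29.7, -1.0] ,
[-307.3, -140.2, 65.4, 0.0, 0.0, 29.7, -1.0] ,
```

Request:
{"fn": "play_rows", "kwargs": {
  "deltas": [
    [-44,-20,10,0,0,4,-1],
    [-88,-40,19,0,0,8.5,-1],
    [-132,-60,28,0,0,12.7,-1],
    [-176,-80,38,0,0,17,-1],
    [-220,-100,47,0,0,21.2,-1],
    [-264,-120,56,0,0,25.5,-1],
    [-307,-140,65,0,0,29.7,-1],
    [-307,-140,65,0,0,29.7,-1],
    [-307,-140,65,0,0,29.7,-1]
  ]
}}

```text
time_s: 3.08
eef_pos: [0.5781, 0.016, 0.3605]
orientation: [-0.0, 0.677, 0.736, 0.0]
wrist_force: [-0.1, 0.3, 0.4]
grip_width: 0.0939
```

Run:
```python
from h import *
s=bot.get_state();print(s['time_s'],s['eef_pos'],s['qpos'].round(2),s['wrist_force'],s['ft_torque'])
y=rot(s).as_matrix();print(y.round(3),np.degrees(np.arctan2(y[1,1],y[0,1])))
for c in ("scene","top"):
    im,d=eyes.camera(c); np.save(c+"2.npy",cloud(c,d)); cv2.imwrite(f"pics/{c}2.png",im[:,:,::-1])
```

```text
3.075 [0.57808559 0.01604066 0.36054988] [-0.63  0.18  0.58  1.64 -0.1   1.35  0.05] [-0.12953632  0.29662941  0.41009342] [-0.01874846  0.09791229 -0.04921786]
[[-0.083  0.997 -0.   ]
 [ 0.997  0.083  0.   ]
 [ 0.    -0.    -1.   ]] 4.74991171994946
```

View pics/scene2.png

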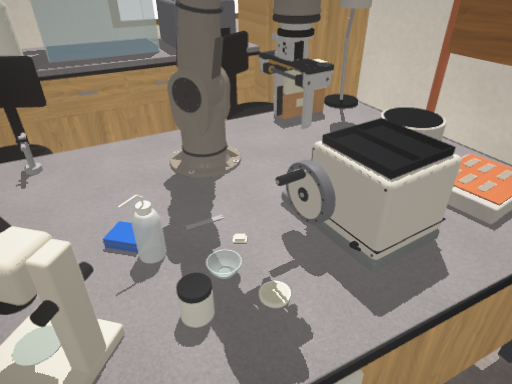

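The scene view shows the open gripper above the handle (gripper near (300,70)), clear of the machine. Next it descends around the bar and closes.

Request:
{"fn": "play_rows", "kwargs": {
  "deltas": [
    [-1,0,45,0,0,0,-1],
    [-3,0,90,0,0,0,-1],
    [-3,0,130,0,0,0,-1],
    [-3,0,155,0,0,0,-1],
    [-3,0,169,0,0,0,-1],
    [-3,0,169,0,0,0,-1],
    [-3,0,169,0,0,0,-0.3],
    [-3,0,169,0,0,0,0.2],
    [-3,0,169,0,0,0,0.6],
    [-3,0,169,0,0,0,1]
  ],
  "newtons": 40
}}

```text
time_s: 4.42
eef_pos: [0.5785, 0.0124, 0.1917]
orientation: [0.0, 0.677, 0.736, 0.0]
wrist_force: [0.2, -0.2, -0.1]
grip_width: 0.057
```

Request:
{"fn": "play_rows", "kwargs": {
  "deltas": [
    [0,0,0,0,0,0,1],
    [0,0,0,0,0,0,1],
    [0,0,0,0,0,0,1]
  ]
}}

```text
time_s: 4.8
eef_pos: [0.5785, 0.0124, 0.1915]
orientation: [0.0, 0.678, 0.736, 0.0]
wrist_force: [8.4, 0.2, -0.1]
grip_width: 0.0277
```

Run:
```python
from h import *
s=bot.get_state();print(s['time_s'],s['eef_pos'],s['grip_width'],s['wrist_force'],s['ft_torque'],s['qpos'].round(2))
for c in ("scene","top"):
    im,d=eyes.camera(c);  cv2.imwrite(f"pics/{c}3.png",cv2.resize(im[90:250,170:370,::-1],None,fx=3.,fy=3.))
```

```text
4.8 [0.57847194 0.01240172 0.19148627] 0.02768491287978239 [ 8.35000553  0.20810521 -0.12653415] [ 0.05077459 -1.51320926 -0.02543991] [-0.58  0.31  0.55  1.87 -0.19  1.01  0.13]
```

View pics/scene3.png

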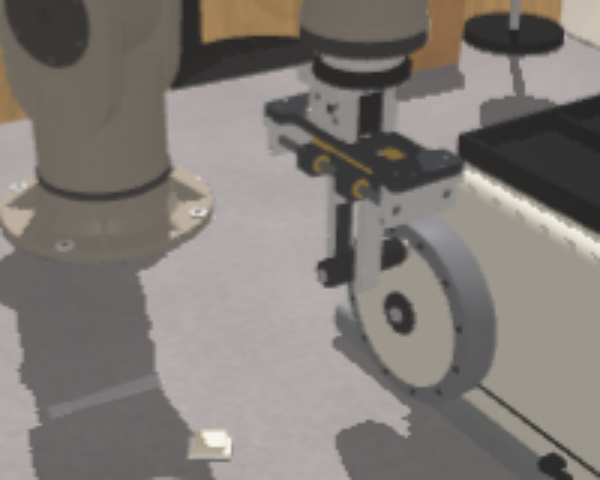

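View pics/top3.png

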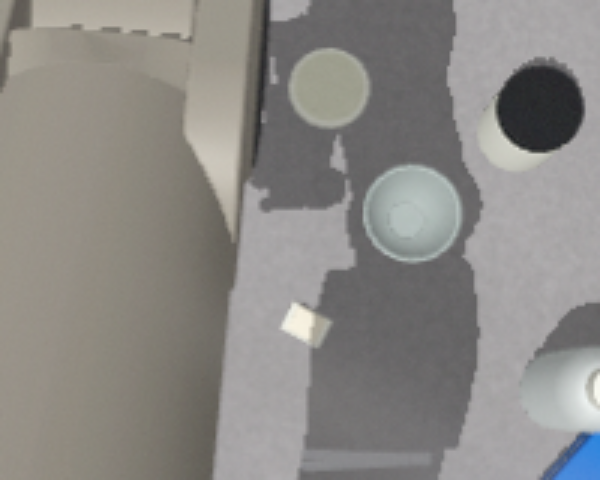

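The handle is gripped: jaws 27.7 mm apart, one finger on each side of the bar in the picture. Next I tabulate the circle in 22.5° segments at about 20 mm/s.

Run:
```python
import numpy as np
a0=-6.
for k in range(17):
    a=np.radians(a0+22.5*k+2.25*np.arange(11)); y=65*(np.sin(a)-np.sin(a[0])); z=-65*(np.cos(a)-np.cos(a[0]))
    print(k,round(a0+22.5*(k+1),2),[[0,round(float(u),1)+0.,round(float(v),1)+0.,0,0,0,1] for u,v in zip(y[1:],z[1:])])
```

```text
0 16.5 [[0, 2.5, -0.2, 0, 0, 0, 1], [0, 5.1, -0.3, 0, 0, 0, 1], [0, 7.6, -0.4, 0, 0, 0, 1], [0, 10.2, -0.3, 0, 0, 0, 1], [0, 12.7, -0.1, 0, 0, 0, 1], [0, 15.3, 0.2, 0, 0, 0, 1], [0, 17.8, 0.6, 0, 0, 0, 1], [0, 20.3, 1.1, 0, 0, 0, 1], [0, 22.8, 1.6, 0, 0, 0, 1], [0, 25.3, 2.3, 0, 0, 0, 1]]
1 39.0 [[0, 2.4, 0.8, 0, 0, 0, 1], [0, 4.8, 1.6, 0, 0, 0, 1], [0, 7.2, 2.6, 0, 0, 0, 1], [0, 9.5, 3.7, 0, 0, 0, 1], [0, 11.8, 4.8, 0, 0, 0, 1], [0, 14.0, 6.0, 0, 0, 0, 1], [0, 16.2, 7.4, 0, 0, 0, 1], [0, 18.4, 8.8, 0, 0, 0, 1], [0, 20.4, 10.2, 0, 0, 0, 1], [0, 22.4, 11.8, 0, 0, 0, 1]]
2 61.5 [[0, 2.0, 1.6, 0, 0, 0, 1], [0, 3.8, 3.4, 0, 0, 0, 1], [0, 5.7, 5.2, 0, 0, 0, 1], [0, 7.4, 7.0, 0, 0, 0, 1], [0, 9.1, 9.0, 0, 0, 0, 1], [0, 10.7, 10.9, 0, 0, 0, 1], [0, 12.2, 13.0, 0, 0, 0, 1], [0, 13.6, 15.1, 0, 0, 0, 1], [0, 15.0, 17.3, 0, 0, 0, 1], [0, 16.2, 19.5, 0, 0, 0, 1]]
3 84.0 [[0, 1.2, 2.3, 0, 0, 0, 1], [0, 2.3, 4.6, 0, 0, 0, 1], [0, 3.2, 6.9, 0, 0, 0, 1], [0, 4.1, 9.3, 0, 0, 0, 1], [0, 5.0, 11.7, 0, 0, 0, 1], [0, 5.7, 14.2, 0, 0, 0, 1], [0, 6.3, 16.7, 0, 0, 0, 1], [0, 6.8, 19.2, 0, 0, 0, 1], [0, 7.2,
[... 3241 characters left out ...]
0, -12.2, 0, 0, 0, 1], [0, 15.1, -13.6, 0, 0, 0, 1], [0, 17.3, -15.0, 0, 0, 0, 1], [0, 19.5, -16.2, 0, 0, 0, 1]]
15 354.0 [[0, 2.3, -1.2, 0, 0, 0, 1], [0, 4.6, -2.3, 0, 0, 0, 1], [0, 6.9, -3.2, 0, 0, 0, 1], [0, 9.3, -4.1, 0, 0, 0, 1], [0, 11.7, -5.0, 0, 0, 0, 1], [0, 14.2, -5.7, 0, 0, 0, 1], [0, 16.7, -6.3, 0, 0, 0, 1], [0, 19.2, -6.8, 0, 0, 0, 1], [0, 21.7, -7.2, 0, 0, 0, 1], [0, 24.2, -7.5, 0, 0, 0, 1]]
16 376.5 [[0, 2.5, -0.2, 0, 0, 0, 1], [0, 5.1, -0.3, 0, 0, 0, 1], [0, 7.6, -0.4, 0, 0, 0, 1], [0, 10.2, -0.3, 0, 0, 0, 1], [0, 12.7, -0.1, 0, 0, 0, 1], [0, 15.3, 0.2, 0, 0, 0, 1], [0, 17.8, 0.6, 0, 0, 0, 1], [0, 20.3, 1.1, 0, 0, 0, 1], [0, 22.8, 1.6, 0, 0, 0, 1], [0, 25.3, 2.3, 0, 0, 0, 1]]
```

Request:
{"fn": "play_rows", "kwargs": {
  "deltas": [
    [0,2.5,-0.2,0,0,0,1],
    [0,5.1,-0.3,0,0,0,1],
    [0,7.6,-0.4,0,0,0,1],
    [0,10.2,-0.3,0,0,0,1],
    [0,12.7,-0.1,0,0,0,1],
    [0,15.3,0.2,0,0,0,1],
    [0,17.8,0.6,0,0,0,1],
    [0,20.3,1.1,0,0,0,1],
    [0,22.8,1.6,0,0,0,1],
    [0,25.3,2.3,0,0,0,1]
  ]
}}

```text
time_s: 6.15
eef_pos: [0.6021, 0.0141, 0.1887]
orientation: [-0.001, 0.678, 0.735, -0.001]
wrist_force: [-8.9, -0.7, 3.1]
grip_width: 0.0239
```

```bash
cat > log.py <<'E'
import json,sys
from h import *
s=bot.get_state(); json.dump({k:np.asarray(v).tolist() for k,v in s.items()},open(f"log_{sys.argv[1]}.json","w"))
a=np.radians(YAW);xa=np.array([np.cos(a),np.sin(a),0])
g=s['eef_pos']+rot(s).apply([0,0,-bot.tcp_to_grasp]); d=g-W; X,Z=d@xa,d[2]; th=np.arctan2(X,Z)
f=s['wrist_force'];fx,fz=f@xa,f[2]
print("th %.1f r %.1f mm  F on tool: tang %.1f rad %.1f ax %.1f vel %s"%(np.degrees(th),1e3*np.hypot(X,Z),fx*np.cos(th)-fz*np.sin(th),fx*np.sin(th)+fz*np.cos(th),f[1],abs(s['joint_vel']).max().round(3)), s['ft_torque'].round(2),s['time_s'])
E
python3 log.py 0
```

```text
th 15.2 r 64.8 mm  F on tool: tang -9.4 rad 0.7 ax -0.7 vel 0.041 [-0.43  2.23 -0.04] 6.15
```

Request:
{"fn": "play_rows", "kwargs": {
  "deltas": [
    [0,2.4,0.8,0,0,0,1],
    [0,4.8,1.6,0,0,0,1],
    [0,7.2,2.6,0,0,0,1],
    [0,9.5,3.7,0,0,0,1],
    [0,11.8,4.8,0,0,0,1],
    [0,14.0,6.0,0,0,0,1],
    [0,16.2,7.4,0,0,0,1],
    [0,18.4,8.8,0,0,0,1],
    [0,20.4,10.2,0,0,0,1],
    [0,22.4,11.8,0,0,0,1]
  ]
}}

```text
time_s: 7.4
eef_pos: [0.6243, 0.0157, 0.1767]
orientation: [-0.001, 0.678, 0.735, -0.001]
wrist_force: [-8.6, -2.0, 2.1]
grip_width: 0.0241
```

```bash
python3 log.py 1
```

```text
th 37.8 r 63.9 mm  F on tool: tang -8.2 rad -3.7 ax -2.0 vel 0.042 [-0.62  2.18 -0.02] 7.4
```

Request:
{"fn": "play_rows", "kwargs": {
  "deltas": [
    [0,2.0,1.6,0,0,0,1],
    [0,3.8,3.4,0,0,0,1],
    [0,5.7,5.2,0,0,0,1],
    [0,7.4,7.0,0,0,0,1],
    [0,9.1,9.0,0,0,0,1],
    [0,10.7,10.9,0,0,0,1],
    [0,12.2,13.0,0,0,0,1],
    [0,13.6,15.1,0,0,0,1],
    [0,15.0,17.3,0,0,0,1],
    [0,16.2,19.5,0,0,0,1]
  ]
}}

```text
time_s: 8.65
eef_pos: [0.6402, 0.0168, 0.1571]
orientation: [-0.001, 0.678, 0.735, -0.002]
wrist_force: [-10.5, -4.0, 2.7]
grip_width: 0.0236
```

```bash
python3 log.py 2
```

```text
th 60.8 r 63.2 mm  F on tool: tang -7.6 rad -8.1 ax -4.0 vel 0.034 [-0.75  2.39 -0.02] 8.65
```

Request:
{"fn": "play_rows", "kwargs": {
  "deltas": [
    [0,1.1,2.3,0,0,0,1],
    [0,2.1,4.6,0,0,0,1],
    [-0.1,2.9,6.9,0,0,0,1],
    [-0.1,3.7,9.3,0,0,0,1],
    [-0.2,4.5,11.7,0,0,0,1],
    [-0.2,5.1,14.2,0,0,0,1],
    [-0.3,5.6,16.7,0,0,0,1],
    [-0.3,6.0,19.2,0,0,0,1],
    [-0.4,6.3,21.7,0,0,0,1],
    [-0.4,6.5,24.2,0,0,0,1]
  ]
}}

```text
time_s: 9.9
eef_pos: [0.6474, 0.0174, 0.1333]
orientation: [-0.001, 0.678, 0.735, -0.001]
wrist_force: [-6.5, -1.5, 4.9]
grip_width: 0.0242
```

```bash
python3 log.py 3
```

```text
th 83.5 r 62.7 mm  F on tool: tang -5.6 rad -6.0 ax -1.5 vel 0.033 [-0.38  1.66 -0.07] 9.9
```

Request:
{"fn": "play_rows", "kwargs": {
  "deltas": [
    [0,0.2,2.5,0,0,0,1],
    [0,0.3,5.1,0,0,0,1],
    [0,0.4,7.6,0,0,0,1],
    [0,0.3,10.2,0,0,0,1],
    [0,0.1,12.7,0,0,0,1],
    [0,-0.2,15.3,0,0,0,1],
    [0,-0.6,17.8,0,0,0,1],
    [0,-1.1,20.3,0,0,0,1],
    [0,-1.6,22.8,0,0,0,1],
    [0,-2.3,25.3,0,0,0,1]
  ]
}}

```text
time_s: 11.15
eef_pos: [0.645, 0.0171, 0.108]
orientation: [-0.001, 0.678, 0.735, -0.001]
wrist_force: [-8.2, -0.4, 5.8]
grip_width: 0.0245
```

```bash
python3 log.py 4
```

```text
th 106.9 r 62.7 mm  F on tool: tang -3.2 rad -9.5 ax -0.4 vel 0.041 [-0.36  1.86 -0.01] 11.15
```

Request:
{"fn": "play_rows", "kwargs": {
  "deltas": [
    [0,-0.9,2.4,0,0,0,1],
    [0,-1.8,4.8,0,0,0,1],
    [0,-2.9,7.2,0,0,0,1],
    [0,-4.1,9.5,0,0,0,1],
    [0,-5.3,11.8,0,0,0,1],
    [0,-6.6,14.0,0,0,0,1],
    [0,-8.1,16.2,0,0,0,1],
    [0,-9.6,18.4,0,0,0,1],
    [0,-11.1,20.4,0,0,0,1],
    [0,-12.8,22.4,0,0,0,1]
  ]
}}

```text
time_s: 12.4
eef_pos: [0.6334, 0.0163, 0.0859]
orientation: [-0.0, 0.678, 0.735, -0.0]
wrist_force: [-2.1, -1.8, 4.1]
grip_width: 0.0243
```

```bash
python3 log.py 5
```

```text
th 129.9 r 62.8 mm  F on tool: tang -1.7 rad -4.4 ax -1.8 vel 0.046 [-0.33  0.61 -0.06] 12.4
```

Request:
{"fn": "play_rows", "kwargs": {
  "deltas": [
    [0,-1.6,2.0,0,0,0,1],
    [0,-3.4,3.8,0,0,0,1],
    [0,-5.2,5.7,0,0,0,1],
    [0,-7.0,7.4,0,0,0,1],
    [0,-9.0,9.1,0,0,0,1],
    [0,-10.9,10.7,0,0,0,1],
    [0,-13.0,12.2,0,0,0,1],
    [0,-15.1,13.6,0,0,0,1],
    [0,-17.3,15.0,0,0,0,1],
    [0,-19.5,16.2,0,0,0,1]
  ]
}}

```text
time_s: 13.65
eef_pos: [0.614, 0.0149, 0.0697]
orientation: [0.0, 0.678, 0.736, 0.0]
wrist_force: [0.2, -1.6, 3.4]
grip_width: 0.0239
```

```bash
python3 log.py 6
```

```text
th 153.0 r 63.4 mm  F on tool: tang -1.6 rad -3.0 ax -1.6 vel 0.047 [-0.28  0.12 -0.05] 13.65
```

Request:
{"fn": "play_rows", "kwargs": {
  "deltas": [
    [0,-2.3,1.2,0,0,0,1],
    [0,-4.6,2.3,0,0,0,1],
    [0,-6.9,3.2,0,0,0,1],
    [0,-9.3,4.1,0,0,0,1],
    [0,-11.7,5.0,0,0,0,1],
    [0,-14.2,5.7,0,0,0,1],
    [0,-16.7,6.3,0,0,0,1],
    [0,-19.2,6.8,0,0,0,1],
    [0,-21.7,7.2,0,0,0,1],
    [0,-24.2,7.5,0,0,0,1]
  ]
}}

```text
time_s: 14.9
eef_pos: [0.5897, 0.0131, 0.0622]
orientation: [-0.0, 0.677, 0.736, -0.0]
wrist_force: [1.1, 4.0, -3.1]
grip_width: 0.0241
```

```bash
python3 log.py 7
```

```text
th 176.0 r 64.2 mm  F on tool: tang -1.2 rad 3.2 ax 4.0 vel 0.047 [ 0.63 -0.29 -0.08] 14.9
```

Request:
{"fn": "play_rows", "kwargs": {
  "deltas": [
    [0,-2.5,0.2,0,0,0,1],
    [0,-5.1,0.3,0,0,0,1],
    [0,-7.6,0.4,0,0,0,1],
    [0,-10.2,0.3,0,0,0,1],
    [0,-12.7,0.1,0,0,0,1],
    [0,-15.3,-0.2,0,0,0,1],
    [0,-17.8,-0.6,0,0,0,1],
    [0,-20.3,-1.1,0,0,0,1],
    [0,-22.8,-1.6,0,0,0,1],
    [0,-25.3,-2.3,0,0,0,1]
  ]
}}

```text
time_s: 16.15
eef_pos: [0.5643, 0.0113, 0.0645]
orientation: [-0.0, 0.677, 0.736, -0.0]
wrist_force: [0.3, 5.8, -4.8]
grip_width: 0.0243
```

```bash
python3 log.py 8
```

```text
th -161.2 r 65.2 mm  F on tool: tang -2.2 rad 4.3 ax 5.8 vel 0.042 [ 1.29 -0.11 -0.12] 16.15
```

Request:
{"fn": "play_rows", "kwargs": {
  "deltas": [
    [0,-2.4,-0.8,0,0,0,1],
    [0,-4.8,-1.6,0,0,0,1],
    [0,-7.2,-2.6,0,0,0,1],
    [0,-9.5,-3.7,0,0,0,1],
    [0,-11.8,-4.8,0,0,0,1],
    [0,-14.0,-6.0,0,0,0,1],
    [0,-16.2,-7.4,0,0,0,1],
    [0,-18.4,-8.8,0,0,0,1],
    [0,-20.4,-10.2,0,0,0,1],
    [0,-22.4,-11.8,0,0,0,1]
  ]
}}

```text
time_s: 17.4
eef_pos: [0.5419, 0.0097, 0.0763]
orientation: [-0.0, 0.677, 0.736, -0.0]
wrist_force: [0.5, 7.8, -5.2]
grip_width: 0.0242
```

```bash
python3 log.py 9
```

```text
th -139.0 r 66.2 mm  F on tool: tang -4.3 rad 3.2 ax 7.8 vel 0.044 [ 1.71 -0.   -0.07] 17.4
```

Request:
{"fn": "play_rows", "kwargs": {
  "deltas": [
    [0,-2.0,-1.6,0,0,0,1],
    [0,-3.8,-3.4,0,0,0,1],
    [0,-5.7,-5.2,0,0,0,1],
    [0,-7.4,-7.0,0,0,0,1],
    [0,-9.1,-9.0,0,0,0,1],
    [0,-10.7,-10.9,0,0,0,1],
    [0,-12.2,-13.0,0,0,0,1],
    [0,-13.6,-15.1,0,0,0,1],
    [0,-15.0,-17.3,0,0,0,1],
    [0,-16.2,-19.5,0,0,0,1]
  ]
}}

```text
time_s: 18.65
eef_pos: [0.5257, 0.0085, 0.0958]
orientation: [-0.001, 0.677, 0.736, 0.0]
wrist_force: [0.8, 9.3, -5.5]
grip_width: 0.0241
```

```bash
python3 log.py 10
```

```text
th -117.0 r 67.0 mm  F on tool: tang -5.6 rad 1.1 ax 9.3 vel 0.042 [ 1.95 -0.06 -0.11] 18.65
```

Request:
{"fn": "play_rows", "kwargs": {
  "deltas": [
    [0.1,-1.2,-2.3,0,0,0,1],
    [0.2,-2.3,-4.6,0,0,0,1],
    [0.3,-3.2,-6.9,0,0,0,1],
    [0.4,-4.1,-9.3,0,0,0,1],
    [0.5,-5.0,-11.7,0,0,0,1],
    [0.6,-5.7,-14.2,0,0,0,1],
    [0.7,-6.3,-16.7,0,0,0,1],
    [0.8,-6.8,-19.2,0,0,0,1],
    [0.9,-7.2,-21.7,0,0,0,1],
    [1.0,-7.5,-24.2,0,0,0,1]
  ]
}}

```text
time_s: 19.9
eef_pos: [0.5182, 0.008, 0.12]
orientation: [-0.0, 0.678, 0.735, -0.0]
wrist_force: [0.3, 4.3, -7.4]
grip_width: 0.0239
```

```bash
python3 log.py 11
```

```text
th -95.3 r 67.5 mm  F on tool: tang -7.5 rad 0.1 ax 4.3 vel 0.042 [ 0.84  0.05 -0.03] 19.9
```

Request:
{"fn": "play_rows", "kwargs": {
  "deltas": [
    [0,-0.2,-2.5,0,0,0,1],
    [0,-0.3,-5.1,0,0,0,1],
    [0,-0.4,-7.6,0,0,0,1],
    [0,-0.3,-10.2,0,0,0,1],
    [0,-0.1,-12.7,0,0,0,1],
    [0,0.2,-15.3,0,0,0,1],
    [0,0.6,-17.8,0,0,0,1],
    [0,1.1,-20.3,0,0,0,1],
    [0,1.6,-22.8,0,0,0,1],
    [0,2.3,-25.3,0,0,0,1]
  ]
}}

```text
time_s: 21.15
eef_pos: [0.5206, 0.0082, 0.1454]
orientation: [-0.0, 0.678, 0.735, -0.0]
wrist_force: [-2.4, 3.5, -8.0]
grip_width: 0.0245
```

```bash
python3 log.py 12
```

```text
th -73.5 r 67.6 mm  F on tool: tang -8.3 rad -0.3 ax 3.5 vel 0.046 [ 0.81  0.79 -0.08] 21.15
```

Request:
{"fn": "play_rows", "kwargs": {
  "deltas": [
    [0,0.8,-2.4,0,0,0,1],
    [0,1.6,-4.8,0,0,0,1],
    [0,2.6,-7.2,0,0,0,1],
    [0,3.7,-9.5,0,0,0,1],
    [0,4.8,-11.8,0,0,0,1],
    [0,6.0,-14.0,0,0,0,1],
    [0,7.4,-16.2,0,0,0,1],
    [0,8.8,-18.4,0,0,0,1],
    [0,10.2,-20.4,0,0,0,1],
    [0,11.8,-22.4,0,0,0,1]
  ]
}}

```text
time_s: 22.4
eef_pos: [0.5322, 0.009, 0.1676]
orientation: [-0.0, 0.678, 0.735, -0.001]
wrist_force: [-5.2, 2.7, -10.3]
grip_width: 0.0239
```

```bash
python3 log.py 13
```

```text
th -52.1 r 67.4 mm  F on tool: tang -11.2 rad -2.4 ax 2.7 vel 0.043 [ 0.64  1.09 -0.03] 22.4
```

Request:
{"fn": "play_rows", "kwargs": {
  "deltas": [
    [0,1.6,-2.0,0,0,0,1],
    [0,3.4,-3.8,0,0,0,1],
    [0,5.2,-5.7,0,0,0,1],
    [0,7.0,-7.4,0,0,0,1],
    [0,9.0,-9.1,0,0,0,1],
    [0,10.9,-10.7,0,0,0,1],
    [0,13.0,-12.2,0,0,0,1],
    [0,15.1,-13.6,0,0,0,1],
    [0,17.3,-15.0,0,0,0,1],
    [0,19.5,-16.2,0,0,0,1]
  ]
}}

```text
time_s: 23.65
eef_pos: [0.5511, 0.0104, 0.1836]
orientation: [-0.001, 0.678, 0.735, -0.001]
wrist_force: [-7.2, 1.2, -8.6]
grip_width: 0.0243
```

```bash
python3 log.py 14
```

```text
th -30.8 r 66.8 mm  F on tool: tang -10.5 rad -3.7 ax 1.2 vel 0.048 [ 0.29  1.95 -0.02] 23.65
```

Request:
{"fn": "play_rows", "kwargs": {
  "deltas": [
    [0,2.3,-1.2,0,0,0,1],
    [0,4.6,-2.3,0,0,0,1],
    [0,6.9,-3.2,0,0,0,1],
    [0,9.3,-4.1,0,0,0,1],
    [0,11.7,-5.0,0,0,0,1],
    [0,14.2,-5.7,0,0,0,1],
    [0,16.7,-6.3,0,0,0,1],
    [0,19.2,-6.8,0,0,0,1],
    [0,21.7,-7.2,0,0,0,1],
    [0,24.2,-7.5,0,0,0,1]
  ]
}}

```text
time_s: 24.9
eef_pos: [0.5752, 0.0121, 0.1913]
orientation: [-0.001, 0.678, 0.735, -0.001]
wrist_force: [-11.8, 1.3, -2.7]
grip_width: 0.0243
```

```bash
python3 log.py 15
```

```text
th -8.8 r 65.9 mm  F on tool: tang -11.9 rad -0.9 ax 1.3 vel 0.047 [ 0.11  2.55 -0.05] 24.9
```

Request:
{"fn": "play_rows", "kwargs": {
  "deltas": [
    [0,2.5,-0.2,0,0,0,1],
    [0,5.1,-0.3,0,0,0,1],
    [0,7.6,-0.4,0,0,0,1],
    [0,10.2,-0.3,0,0,0,1],
    [0,12.7,-0.1,0,0,0,1],
    [0,15.3,0.2,0,0,0,1],
    [0,17.8,0.6,0,0,0,1],
    [0,20.3,1.1,0,0,0,1],
    [0,22.8,1.6,0,0,0,1],
    [0,25.3,2.3,0,0,0,1]
  ]
}}

```text
time_s: 26.15
eef_pos: [0.6006, 0.014, 0.1892]
orientation: [-0.001, 0.678, 0.735, -0.001]
wrist_force: [-10.2, -0.3, -1.1]
grip_width: 0.0241
```

```bash
python3 log.py 16
cat > fit.py <<'E'
from h import *
import json,glob
from scipy.optimize import least_squares
L=[json.load(open(f"log_{i}.json")) for i in range(len(glob.glob("log_*.json")))]
a=np.radians(YAW);xa=np.array([np.cos(a),np.sin(a),0])
P=[]
for s in L:
    g=np.array(s['eef_pos'])+rot(s).apply([0,0,-bot.tcp_to_grasp]); P.append([g@xa,g[2]])
P=np.array(P);F=np.array([[np.array(s['wrist_force'])@xa,s['wrist_force'][2]] for s in L])
r=least_squares(lambda c:np.hypot(P[:,0]-c[0],P[:,1]-c[1])-c[2],[W@xa,.145,.065]).x
print("circle",r,"vs W",W@xa, "res mm",(1e3*(np.hypot(P[:,0]-r[0],P[:,1]-r[1])-r[2])).round(1))
th=np.arctan2(P[:,0]-r[0],P[:,1]-r[1])
ft=F[:,0]*np.cos(th)-F[:,1]*np.sin(th)
# torque bearing+gravity: ft=-(c) + A sin(th+phi): gravity torque cw = mgR sin(th+phi), heavy at wheel angle th+phi from top
A=np.c_[np.ones(len(th)),np.sin(th),np.cos(th)]
for name,sel in (("all",slice(None)),("1..",slice(1,None)),("first16",slice(0,16))):
    x,res,_,_=np.linalg.lstsq(A[sel],ft[sel],rcond=None); amp=np.hypot(x[1],x[2]); ph=np.arctan2(x[2],x[1])
    print(name,"c %.2f amp %.2f phi %.1f deg"%(x[0],amp,np.degrees(ph)),"handle angle for heavy down",(180-np.degrees(ph))%360,"resid",(ft-A@x).round(1))
print(np.degrees(th).round(1))
E
python3 fit.py
```

```text
th 13.8 r 64.9 mm  F on tool: tang -9.6 rad -3.4 ax -0.3 vel 0.039 [-0.2   2.49  0.04] 26.15
circle [0.58201856 0.14555008 0.06504478] vs W 0.5844657303127129 res mm [-0.1 -0.   0.   0.   0.1  0.   0.  -0.1 -0.1 -0.   0.   0.   0.   0.1
  0.  -0.  -0. ]
all c -6.16 amp 4.79 phi -69.8 deg handle angle for heavy down 249.8436366352147 resid [ 0.6  0.5 -0.6 -0.6  0.1  0.3 -0.3  0.5  0.3 -0.5 -0.1 -0.1  0.8 -0.8
  0.5 -1.   0.6]
1.. c -6.20 amp 4.85 phi -70.4 deg handle angle for heavy down 250.35067116557195 resid [ 0.7  0.6 -0.5 -0.5  0.1  0.3 -0.3  0.4  0.2 -0.5 -0.1 -0.1  0.8 -0.8
  0.6 -0.9  0.7]
first16 c -6.20 amp 4.85 phi -70.3 deg handle angle for heavy down 250.3382634721931 resid [ 0.7  0.6 -0.5 -0.5  0.1  0.3 -0.3  0.4  0.2 -0.5 -0.1 -0.1  0.8 -0.8
  0.6 -0.9  0.7]
[  17.4   39.8   62.3   84.2  106.7  128.8  151.3  173.9 -163.4 -140.9
 -118.4  -95.9  -73.4  -51.1  -29.2   -6.7   16. ]
```

The fit is clean: bearing friction 6.2 N (6 N expected), pull 4.8 N, and the heavy side is down with the handle at about 250°. I carry on clockwise to there, which also gives a second set of readings.

Request:
{"fn": "play_rows", "kwargs": {
  "deltas": [
    [0,2.4,0.8,0,0,0,1],
    [0,4.8,1.6,0,0,0,1],
    [0,7.2,2.6,0,0,0,1],
    [0,9.5,3.7,0,0,0,1],
    [0,11.8,4.8,0,0,0,1],
    [0,14.0,6.0,0,0,0,1],
    [0,16.2,7.4,0,0,0,1],
    [0,18.4,8.8,0,0,0,1],
    [0,20.4,10.2,0,0,0,1],
    [0,22.4,11.8,0,0,0,1]
  ]
}}

```text
time_s: 27.4
eef_pos: [0.6232, 0.0156, 0.1776]
orientation: [-0.0, 0.678, 0.735, -0.001]
wrist_force: [-8.8, -1.4, 1.5]
grip_width: 0.0237
```

```bash
python3 log.py 17
```

```text
th 36.5 r 64.0 mm  F on tool: tang -8.0 rad -4.0 ax -1.4 vel 0.042 [-0.39  2.42  0.02] 27.4
```

Request:
{"fn": "play_rows", "kwargs": {
  "deltas": [
    [0,2.0,1.6,0,0,0,1],
    [0,3.8,3.4,0,0,0,1],
    [0,5.7,5.2,0,0,0,1],
    [0,7.4,7.0,0,0,0,1],
    [0,9.1,9.0,0,0,0,1],
    [0,10.7,10.9,0,0,0,1],
    [0,12.2,13.0,0,0,0,1],
    [0,13.6,15.1,0,0,0,1],
    [0,15.0,17.3,0,0,0,1],
    [0,16.2,19.5,0,0,0,1]
  ]
}}

```text
time_s: 28.65
eef_pos: [0.6396, 0.0167, 0.1583]
orientation: [0.0, 0.678, 0.735, -0.001]
wrist_force: [-9.5, -2.1, 2.8]
grip_width: 0.0239
```

```bash
python3 log.py 18
```

```text
th 59.5 r 63.2 mm  F on tool: tang -7.3 rad -6.9 ax -2.1 vel 0.033 [-0.56  2.28  0.01] 28.65
```

Request:
{"fn": "play_rows", "kwargs": {
  "deltas": [
    [0,1.2,2.3,0,0,0,1],
    [0,2.3,4.6,0,0,0,1],
    [0,3.2,6.9,0,0,0,1],
    [0,4.1,9.3,0,0,0,1],
    [0,5.0,11.7,0,0,0,1],
    [0,5.7,14.2,0,0,0,1],
    [0,6.3,16.7,0,0,0,1],
    [0,6.8,19.2,0,0,0,1],
    [0,7.2,21.7,0,0,0,1],
    [0,7.5,24.2,0,0,0,1]
  ]
}}

```text
time_s: 29.9
eef_pos: [0.6473, 0.0174, 0.1343]
orientation: [0.0, 0.678, 0.735, -0.001]
wrist_force: [-8.8, -3.1, 3.6]
grip_width: 0.0238
```

```bash
python3 log.py 19
```

```text
th 82.6 r 62.7 mm  F on tool: tang -4.7 rad -8.5 ax -3.1 vel 0.033 [-0.54  2.02 -0.06] 29.9
```

Request:
{"fn": "play_rows", "kwargs": {
  "deltas": [
    [0,0.2,2.5,0,0,0,1],
    [0,0.3,5.1,0,0,0,1],
    [0,0.4,7.6,0,0,0,1],
    [0,0.3,10.2,0,0,0,1],
    [0,0.1,12.7,0,0,0,1],
    [0,-0.2,15.3,0,0,0,1],
    [0,-0.6,17.8,0,0,0,1],
    [0,-1.1,20.3,0,0,0,1],
    [0,-1.6,22.8,0,0,0,1],
    [0,-2.3,25.3,0,0,0,1]
  ]
}}

```text
time_s: 31.15
eef_pos: [0.6454, 0.0172, 0.1092]
orientation: [0.0, 0.678, 0.735, -0.0]
wrist_force: [-7.0, -1.6, 5.4]
grip_width: 0.0238
```

```bash
python3 log.py 20
```

```text
th 105.8 r 62.6 mm  F on tool: tang -3.3 rad -8.3 ax -1.6 vel 0.043 [-0.53  1.75 -0.05] 31.15
```

Request:
{"fn": "play_rows", "kwargs": {
  "deltas": [
    [0,-0.8,2.4,0,0,0,1],
    [0,-1.6,4.8,0,0,0,1],
    [0,-2.6,7.2,0,0,0,1],
    [0,-3.7,9.5,0,0,0,1],
    [0,-4.8,11.8,0,0,0,1],
    [0,-6.0,14.0,0,0,0,1],
    [0,-7.4,16.2,0,0,0,1],
    [0,-8.8,18.4,0,0,0,1],
    [0,-10.2,20.4,0,0,0,1],
    [0,-11.8,22.4,0,0,0,1]
  ]
}}

```text
time_s: 32.4
eef_pos: [0.6344, 0.0164, 0.0871]
orientation: [0.001, 0.678, 0.735, 0.0]
wrist_force: [-3.0, -1.7, 5.7]
grip_width: 0.0239
```

```bash
python3 log.py 21
```

```text
th 128.5 r 62.9 mm  F on tool: tang -2.5 rad -6.0 ax -1.7 vel 0.043 [-0.43  1.   -0.09] 32.4
```

Request:
{"fn": "play_rows", "kwargs": {
  "deltas": [
    [0,-1.6,2.0,0,0,0,1],
    [0,-3.4,3.8,0,0,0,1],
    [0,-5.2,5.7,0,0,0,1],
    [0,-7.0,7.4,0,0,0,1],
    [0,-9.0,9.1,0,0,0,1],
    [0,-10.9,10.7,0,0,0,1],
    [0,-13.0,12.2,0,0,0,1],
    [0,-15.1,13.6,0,0,0,1],
    [0,-17.3,15.0,0,0,0,1],
    [0,-19.5,16.2,0,0,0,1]
  ]
}}

```text
time_s: 33.65
eef_pos: [0.6144, 0.015, 0.0699]
orientation: [0.001, 0.678, 0.735, 0.0]
wrist_force: [0.4, -5.6, 2.8]
grip_width: 0.0237
```

```bash
python3 log.py 22
```

```text
th 152.6 r 63.4 mm  F on tool: tang -1.3 rad -2.5 ax -5.6 vel 0.047 [-1.23 -0.1  -0.04] 33.65
```

Request:
{"fn": "play_rows", "kwargs": {
  "deltas": [
    [0,-2.3,1.2,0,0,0,1],
    [0,-4.6,2.3,0,0,0,1],
    [0,-6.9,3.2,0,0,0,1],
    [0,-9.3,4.1,0,0,0,1],
    [0,-11.7,5.0,0,0,0,1],
    [0,-14.2,5.7,0,0,0,1],
    [0,-16.7,6.3,0,0,0,1],
    [0,-19.2,6.8,0,0,0,1],
    [0,-21.7,7.2,0,0,0,1],
    [0,-24.2,7.5,0,0,0,1]
  ]
}}

```text
time_s: 34.9
eef_pos: [0.5902, 0.0133, 0.0622]
orientation: [0.001, 0.678, 0.735, -0.0]
wrist_force: [1.5, -4.7, -2.1]
grip_width: 0.0239
```

```bash
python3 log.py 23
```

```text
th 175.6 r 64.2 mm  F on tool: tang -0.9 rad 2.1 ax -4.7 vel 0.048 [-1.09 -0.44 -0.1 ] 34.9
```

Request:
{"fn": "play_rows", "kwargs": {
  "deltas": [
    [0,-2.5,0.2,0,0,0,1],
    [0,-5.1,0.3,0,0,0,1],
    [0,-7.6,0.4,0,0,0,1],
    [0,-10.2,0.3,0,0,0,1],
    [0,-12.7,0.1,0,0,0,1],
    [0,-15.3,-0.2,0,0,0,1],
    [0,-17.8,-0.6,0,0,0,1],
    [0,-20.3,-1.1,0,0,0,1],
    [0,-22.8,-1.6,0,0,0,1],
    [0,-25.3,-2.3,0,0,0,1]
  ]
}}

```text
time_s: 36.15
eef_pos: [0.5645, 0.0115, 0.0644]
orientation: [0.0, 0.678, 0.735, -0.0]
wrist_force: [1.7, -4.8, -4.8]
grip_width: 0.0241
```

```bash
python3 log.py 24
```

```text
th -161.4 r 65.2 mm  F on tool: tang -2.8 rad 4.1 ax -4.8 vel 0.043 [-1.22 -0.23 -0.11] 36.15
```

Request:
{"fn": "play_rows", "kwargs": {
  "deltas": [
    [0,-2.4,-0.8,0,0,0,1],
    [0,-4.8,-1.6,0,0,0,1],
    [0,-7.2,-2.6,0,0,0,1],
    [0,-9.5,-3.7,0,0,0,1],
    [0,-11.8,-4.8,0,0,0,1],
    [0,-14.0,-6.0,0,0,0,1],
    [0,-16.2,-7.4,0,0,0,1],
    [0,-18.4,-8.8,0,0,0,1],
    [0,-20.4,-10.2,0,0,0,1],
    [0,-22.4,-11.8,0,0,0,1]
  ]
}}

```text
time_s: 37.4
eef_pos: [0.5419, 0.0099, 0.0763]
orientation: [-0.0, 0.678, 0.735, -0.0]
wrist_force: [0.5, -4.5, -5.8]
grip_width: 0.0241
```

```bash
python3 log.py 25; python3 fit.py
```

```text
th -139.0 r 66.2 mm  F on tool: tang -3.9 rad 4.2 ax -4.5 vel 0.044 [-1.19  0.   -0.14] 37.4
circle [0.58203931 0.14555492 0.06504489] vs W 0.5844657303127129 res mm [-0.1 -0.1  0.   0.   0.1  0.   0.  -0.1 -0.1 -0.   0.1  0.1  0.1  0.1
  0.1 -0.  -0.1 -0.  -0.   0.   0.1  0.1 -0.  -0.1 -0.  -0. ]
all c -6.13 amp 4.77 phi -69.3 deg handle angle for heavy down 249.27749810551438 resid [ 0.5  0.4 -0.7 -0.7  0.   0.2 -0.3  0.5  0.3 -0.4 -0.1 -0.1  0.8 -0.9
  0.5 -1.1  0.5  0.7 -0.3  0.4 -0.  -0.5  0.1  0.6 -0.3 -0. ]
1.. c -6.15 amp 4.81 phi -69.5 deg handle angle for heavy down 249.48075037736498 resid [ 0.5  0.5 -0.6 -0.6  0.   0.2 -0.3  0.5  0.2 -0.5 -0.1 -0.1  0.8 -0.8
  0.5 -1.   0.5  0.8 -0.2  0.4  0.  -0.5  0.1  0.6 -0.3 -0. ]
first16 c -6.20 amp 4.85 phi -70.3 deg handle angle for heavy down 250.33394304425445 resid [ 0.7  0.6 -0.5 -0.5  0.1  0.3 -0.3  0.4  0.2 -0.5 -0.1 -0.1  0.8 -0.8
  0.6 -0.9  0.7  0.9 -0.1  0.5  0.1 -0.5  0.1  0.6 -0.3 -0.1]
[  17.3   39.8   62.2   84.3  106.7  128.9  151.3  173.9 -163.4 -140.9
 -118.4  -95.9  -73.4  -51.1  -29.2   -6.8   16.    38.5   61.    83.4
  105.6  127.5  150.9  173.5 -163.6 -140.9]
```

Request:
{"fn": "play_rows", "kwargs": {
  "deltas": [
    [0,-2.0,-1.6,0,0,0,1],
    [0,-3.8,-3.4,0,0,0,1],
    [0,-5.7,-5.2,0,0,0,1],
    [0,-7.4,-7.0,0,0,0,1],
    [0,-9.1,-9.0,0,0,0,1],
    [0,-10.7,-10.9,0,0,0,1],
    [0,-12.2,-13.0,0,0,0,1],
    [0,-13.6,-15.1,0,0,0,1],
    [0,-15.0,-17.3,0,0,0,1],
    [0,-16.2,-19.5,0,0,0,1]
  ]
}}

```text
time_s: 38.65
eef_pos: [0.5258, 0.0087, 0.0959]
orientation: [-0.0, 0.677, 0.736, -0.0]
wrist_force: [-1.1, -4.1, -7.7]
grip_width: 0.0237
```

```bash
python3 log.py 26
```

```text
th -116.9 r 66.9 mm  F on tool: tang -6.3 rad 4.8 ax -4.1 vel 0.043 [-1.12  0.53 -0.06] 38.65
```

Request:
{"fn": "play_rows", "kwargs": {
  "deltas": [
    [0,-1.0,-2.0,0,0,0,1],
    [0,-1.9,-4.0,0,0,0,1],
    [0,-2.6,-5.6,0,0,0,1],
    [0,-3.1,-6.8,0,0,0,1],
    [0,-3.5,-7.6,0,0,0,1],
    [0,-3.7,-8.1,0,0,0,1],
    [0,-3.8,-8.2,0,0,0,1],
    [0,-3.8,-8.2,0,0,0,1],
    [0,-3.8,-8.2,0,0,0,1],
    [0,-3.8,-8.2,0,0,0,1]
  ]
}}

```text
time_s: 39.9
eef_pos: [0.5221, 0.0084, 0.104]
orientation: [-0.0, 0.677, 0.736, -0.0]
wrist_force: [-3.2, -3.9, -5.9]
grip_width: 0.024
```

```bash
python3 fit.py
python3 - <<'E'
from h import *
s=bot.get_state(); g=s['eef_pos']+rot(s).apply([0,0,-bot.tcp_to_grasp]); a=np.radians(YAW)
print(s['time_s'],"handle angle",np.degrees(np.arctan2(g[0]*np.cos(a)+g[1]*np.sin(a)-.58204,g[2]-.14555))%360, s['wrist_force'],abs(s['joint_vel']).max(),s['grip_width'])
T=np.load("top.npy"); 
for c in("scene","top"):
    im,d=eyes.camera(c); cv2.imwrite(f"pics/{c}4.png",im[:,:,::-1])
E
```

```text
circle [0.58204205 0.14555563 0.06504327] vs W 0.5844657303127129 res mm [-0.1 -0.1  0.   0.   0.1  0.   0.  -0.1 -0.1 -0.   0.1  0.1  0.1  0.1
  0.1 -0.  -0.1 -0.  -0.   0.   0.1  0.1 -0.  -0.1 -0.  -0.  -0. ]
all c -6.16 amp 4.78 phi -68.7 deg handle angle for heavy down 248.67521449162192 resid [ 0.5  0.4 -0.7 -0.7 -0.   0.2 -0.3  0.5  0.3 -0.4 -0.  -0.   0.8 -0.8
  0.5 -1.1  0.5  0.7 -0.3  0.4 -0.  -0.5  0.1  0.7 -0.2  0.1 -0.6]
1.. c -6.18 amp 4.82 phi -68.9 deg handle angle for heavy down 248.88576882173396 resid [ 0.5  0.5 -0.6 -0.6  0.   0.2 -0.3  0.5  0.3 -0.4 -0.  -0.   0.9 -0.8
  0.6 -1.   0.6  0.8 -0.3  0.4 -0.  -0.5  0.1  0.7 -0.2  0.  -0.6]
first16 c -6.20 amp 4.85 phi -70.3 deg handle angle for heavy down 250.33333466827838 resid [ 0.7  0.6 -0.5 -0.5  0.1  0.3 -0.3  0.4  0.2 -0.5 -0.1 -0.1  0.8 -0.8
  0.6 -0.9  0.7  0.9 -0.1  0.5  0.1 -0.5  0.1  0.6 -0.3 -0.1 -0.7]
[  17.3   39.8   62.2   84.3  106.7  128.9  151.3  173.9 -163.4 -140.9
 -118.4  -95.9  -73.4  -51.2  -29.2   -6.8   16.    38.5   61.    83.4
  105.7  127.5  150.9  173.5 -163.6 -140.9 -118.3]
39.9 handle angle 249.52074728196578 [-3.17216039 -3.90509368 -5.896415  ] 0.0026785353982668094 0.023985550892144103
```

View pics/scene4.png

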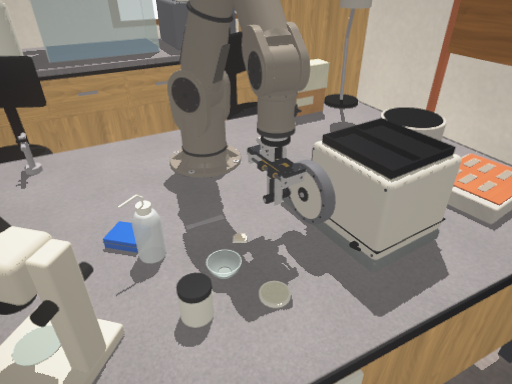

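View pics/top4.png

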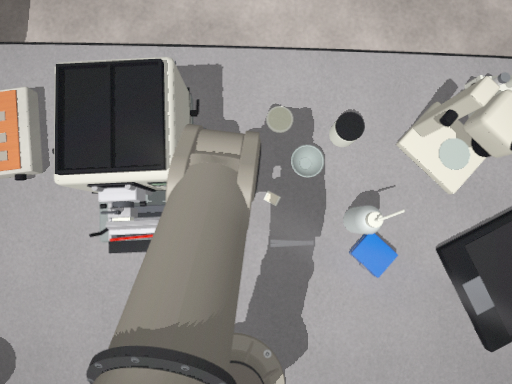

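The scene view shows the gripper holding the handle at the wheel's lower near side (about (275,195)). All the loose items, such as the lid at (275,294), dish at (224,265) and cassette at (240,238), are where they were. The wheel is at rest.

Run:
```python
from plant import job
print(job.finish_job())
```

```text
the job is handed in; nothing more can be done
None
```

The wheel is at rest with its heavy side straight down, the gripper is still holding the handle, and the job is handed in. It took about 40 of the 72 s.

- **Turning:** I gripped the handle at about 40 N and turned the wheel clockwise at about 20 mm/s. It went from about -6° round to 16° past one full turn while I felt the force. I then carried on clockwise to the stopping point.
- **Heavy side:** a sine fit to 27 force readings along the rim gave a friction of 6.2 N, against the 6 N you stated. The heavy side's pull is 4.8 N, within your 3.4–5.4 N range, and no reading was more than 1.1 N off the fit. The heavy side is down with the handle at about 249°. The first turn alone gave 250.3° and all readings gave 248.7°, so the two agree within 2°.
- **Last check:** the handle is at 249.5°, the joints are still, and the jaws are 24 mm apart on the bar. The steady push left on the arm is about 8 N. In the last pictures, the other things on the bench were where they started.

My first estimate of the wheel's centre was about 2.5 mm off. I shifted the path in small steps during the first turn, and sideways forces on the handle stayed below about 10 N.

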